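Wedge a test tile into the clamping board and hold it tight

ROBOT

A 7-joint arm with a two-finger parallel gripper is mounted at the origin on a cart in front of the work surface, level with it; the furniture and walls round the work are solid. World frame = base frame: x ahead of the robot, y to its left, z up, the work surface at z = 0. Lengths are in mm, angles in rad, forces in N, time in s.
With the tool pointing down it reaches from about 400 to 900 mm from the base axis. Payload 5.6 kg.
Tool frame: the origin (TCP) lies midway between the tips of the shut fingers; the grasp point (between the pads) lies behind it (env.hold_point_z is the y of the grasp point in the tool frame, in mm); y points along the fingers, x is the direction in which the jaws open and shut, and the axes are right-handed (so a half turn about y gives the same grasp; the last joint's range is limited). The gripper opens to 92 mm and grips with 3 to 60 N. Pads are 20 mm wide; open, the fingers measure 128 mm over their backs; the gripper's body (75 mm by 189 mm) begins 69 mm behind the grasp point.
Start: joints at [-1.345, 0.468, -0.012, 1.603, 0.006, 1.071, -0.056], TCP at [172.665, 626.654, 214.592] pointing down, gripper open.
Joint ranges: [-2.53, 2.53], [-0.31, 2.02], [-1.57, 1.55], [0.28, 2.44], [-1.29, 4.43], [0.15, 1.84], [-2.92, 2.92]. Speed limits (rad/s): [2.57, 2.57, 3.14, 3.14, 3.14, 3.14, 3.14].

INTERFACE

Orientations are given as [roll, pitch, yaw] about the fixed x, y, z axes, in that order (R = Rz(yaw) Ry(pitch) Rx(roll)).
In Python, from plant import env gives the robot as it stands. The module is installed in compiled form; this text tells all that it offers.
- The arm moves only by the tool servo_tool, never from a script. Its argument "motion" is a list of rows, each an object of numbers: "tx", "ty", "tz": the shift along the tool's x, y, z in m; "ax", "ay", "az": the turn, a rotation vector about the tool's x, y, z in rad; "gripper": the finger opening in m, from 0 to 0.0919. A call has 1 to 8 rows; each row is the pose to reach, as a shift and turn from the pose commanded when the call began, along the tool's axes at that moment; what a row does not reach only later rows make up. A row lasts 1/10 s, in which the tool goes at most 50 mm and 8.59 degrees, less where a joint would pass 70% of its speed; a pose out of reach is approached as far as the arm can. A call with a gripper value outside its range is refused whole. The fingers move at their own pace and stop on an object; the grip force is fixed at half the most. Time passes only in rows, so rows that repeat a pose let the fingers close. It gives the time, the measured TCP pose, the force and the opening at its end, in the units of the state.
- env.read_state(): the state, without advancing time (a new reading comes with each control period).
- env.capture(name): name is "side" or "top"; returns a dict with "color" (400x640x3 uint8, red, green, blue), "z_map" (400x640 float32, mm along the optical axis (not along the pixel's ray), 0 where there is no reading), "fx", "fy", "cx", "cy" (pixels), "k1" (the pictures are not rectified: a ray, as slopes to the right and down, at radius r is drawn at 1 + k1 r^2 times it, then the intrinsics apply), "world_from_camera" (4x4, takes a point from camera to world coordinates). Camera axes: x right, y down, z forward; pixel columns grow to the right and rows downward; lengths in mm; the calibration is good to about 2 mm. A picture is of the moment at which its call begins.
- env.finish_job(): hands the job in, once; it reports no verdict.
The state is a dict: "t": time; "q": joint angles; "joint_velocities": joint speeds; "tau": joint torques, N m; "position": TCP position; "ee_rot": TCP orientation; "wrist_force": force on the tool from outside, world axes, zero at the start; "torque": the same for the moment, N m; "width": finger opening in mm.
Only numpy, scipy, OpenCV 4.12 (cv2) and the standard library are available. Lean on these libraries where they do the work, as an engineer would, in place of code of your own. Each camera call takes 0.05 s, during which the arm holds its last target. There are 200 camera calls.

TASK

Make the glaze test tile fast in the wooden clamping board so that it can be scribed: the tile is too narrow for the board, so first stand the aluminium packing strip upright on the board, lengthways in the gap between the tile and the straight fence, which is the only gap wide enough for it. Then slide the dark wooden wedge, thin end first and flat on the board, into the tapering gap between the tile and the slanted cleat and push it in firmly, without force enough to crack the tile, until the tile is pressed flush against the strip and the strip against the fence. Finish with the wedge still in the gripper and pushed tight: do not let go of it, and leave the cup, the stamp and the lump of clay beside the board alone.

Things in the scene. Friction and masses are not known exactly. Their poses are not given: they have to be found in the camera images.
- board: Pale plywood clamping board, fixed to the worktop, 150 (x) by 160 (y) by 12 mm. Origin at the centre of its underside, x pointing away from the robot side of the board towards its rear, z up; its top is 12 mm above the origin. A fixed stop block, 20 by 24 mm and 10 mm high, stands on it at x = 45 to 65 mm, y = -12 to 12 mm, behind the tile
- fence: Straight oak-coloured fence fixed on the board, 90 mm along its x, 18 mm wide in y, 10 mm high; origin at the centre of its underside (on the board's top). It lies parallel to the board's x axis, 47.75 mm from the board's middle line, at +y or at -y (this differs from start to start)
- cleat: Slanted oak-coloured cleat fixed on the board, 47.75 mm from the middle line on the other side from the fence, 90 mm long in x, 10 mm high; origin at the centre of its underside, axes as the board's. Keystone shape from above: half width in y 9.3 mm at its front end (x = -45 mm), 14.7 mm at its middle, 20.1 mm at its rear end, so the gap beside it narrows to the rear
- tile_mid (a point): Loose glaze test tile, half white and half teal, lying flat on the board about midway between fence and cleat, long side along the board's x; 55 (x) by 42 (y) by 6 mm, this point at its centre. At the start the gap to the fence is 15 to 20 mm all along, the gap to the cleat narrows from about 13 mm at the tile's front edge to about 7 mm at its rear edge. It slides easily (32 g)
- strip_mid (a point): Loose aluminium packing strip standing on the worktop on its long edge: 60 (x) by 12 (y) by 36 mm high, about 70 g, this point at its centre (18 mm above its underside), x along its length
- wedge_mid (a point): Loose dark hardwood wedge on the worktop, 150 mm long, 22 mm high, 50 g. This point at its centre, 11 mm above its underside; x points along it to the thin end. Both sides slant alike (0.06 each): 20.2 mm wide here, 29.2 mm at the thick end (x = -75 mm), 13.6 mm at x = +55 mm, then a nose tapers to 5 mm at x = +75 mm. Push it in with 10 to 20 N, rather along the cleat's side than into it
- wedge_grip (a point): Point on the wedge 23 mm from its thick end, 11 mm above its underside, 26.4 mm wide: grip across here, it stays in front of fence and cleat. With the strip in place the wedge is tight when its centre is at about x = -20 mm in the board's frame and 25 mm from the board's middle line to the cleat's side, its thin end turned 0.06 rad towards that middle line
- bisque_cup: Bystander: pale unglazed cup, 66 mm wide and 74 mm high, standing behind the board to the left; origin at the centre of its underside
- stamp: Bystander: waisted plaster stamp, 42 mm wide and 52 mm high, behind the board to the right; origin at the centre of its underside
- clay_lump: Bystander: grey lump of clay, 41 by 44 by 36 mm, behind the board; origin at the centre of its underside
There are look-alikes about, which are no part of the job. What is shaped like the part that bears strip_mid but red is not meant.

How it is judged (in metres and radians):
On the way, in this order (a step that is already met when the one before it is completed fails the run):
1. the packing strip stands upright on the board in the gap between tile and fence, let go (horizontal distance between strip_mid and fence below 0.034 m and horizontal distance between strip_mid and tile_mid below 0.045 m and angle between the x axis of strip and the x axis of fence, either way round below 0.15 rad and angle between strip's own z axis and vertical below 0.06 rad and z of strip_mid in the frame of board below 0.0325 m and contact force between the fingers and strip below 0.1 N), for 0.2 s.
2. the wedge is between tile and cleat and presses on both (contact force between wedge and tile above 0.7 N and contact force between wedge and cleat above 0.7 N and contact force between tile and strip above 0.7 N), for 0.2 s.
At the end, for the whole second after the job is handed in: The fingers hold the wedge (over 2 N); cleat, wedge, tile, strip and fence are pressed together (over 1 N at each joint, tile never over 60 N); all three lie or stand flat on the board, strip and tile within 0.045 rad of the fence; at rest, robot touching neither tile nor strip (contact force between the fingers and wedge above 2 N and contact force between wedge and tile above 1 N and contact force between wedge and cleat above 1 N and contact force between tile and strip above 1 N and contact force between strip and fence above 1 N and angle between the x axis of each of tile, strip and the x axis of fence, either way round below 0.045 rad and angle between the x axis of wedge and the x axis of fence, either way round below 0.12 rad and angle between each of tile, strip, wedge's own z axis and vertical below 0.06 rad and z of tile_mid in the frame of board below 0.0175 m and z of strip_mid in the frame of board below 0.0325 m and z of wedge_mid in the frame of board below 0.0265 m and horizontal distance between strip_mid and fence below 0.034 m and horizontal distance between strip_mid and tile_mid below 0.045 m and linear speed of each of wedge, tile below 0.01 m/s and contact force between the arm and tile below 0.5 N and contact force between the arm and strip below 0.5 N); the arm keeps its last pose, push and grip.
It fails at once if the tile is squeezed with more than 60 N (contact force between wedge and tile above 60 N).
It fails at once if the cup is disturbed (distance of bisque_cup from where it was at the start of the episode above 0.02 m or angle between bisque_cup's own z axis and vertical above 0.35 rad).
It fails at once if the stamp is disturbed (distance of stamp from where it was at the start of the episode above 0.02 m or angle between stamp's own z axis and vertical above 0.35 rad).
It fails at once if the lump of clay is disturbed (distance of clay_lump from where it was at the start of the episode above 0.02 m).
It also fails if it takes over 54 s, if anything falls off the work surface, if the arm or the gripper's body presses on something with over 40 N, if the wrist force passes 120 N, or if a joint passes its speed limit or range.

## Working session

There is one attempt and no reset: what is moved stays moved. The work goes in short steps, Python scripts to look and compute and a tool call to move; the robot and the scene stay as the last step left them, time stands still between calls to the robot, and variables do not carry over. Pictures are saved under pics/ and viewed, about 8 in all and at most 12, crops included, and the job is handed in when it is done.

Besides the shell and the picture viewer there is one more tool, called after ">>>" as name(argument=value, ...), one argument or row to a line, values as JSON. servo_tool: Moves the arm, as the interface text tells. Its arguments: {"type":"object","properties":{"motion":{"type":"array"}},"required":["motion"]}

```bash
mkdir -p pics
cat > h.py <<'E'
import numpy as np, cv2
from plant import env
from scipy.spatial.transform import Rotation as R
def cap(n,save=None):
    c=env.capture(n)
    if save: cv2.imwrite('pics/'+save,c['color'][:,:,::-1])
    v,u=np.mgrid[0:400,0:640].astype(float)
    xd=(u-c['cx'])/c['fx'];yd=(v-c['cy'])/c['fy']
    rd=np.hypot(xd,yd);r=rd.copy()
    for _ in range(20): r=rd/(1+c['k1']*r*r)
    s=1/(1+c['k1']*r*r)
    z=c['z_map'];P=np.stack([xd*s*z,yd*s*z,z,np.ones_like(z)],-1)@c['world_from_camera'].T
    P=P[...,:3];P[z==0]=np.nan
    return c['color'],P
def rect(m,P):
    p=P[m][:,:2].astype(np.float32);return cv2.minAreaRect(p)
E
python3 - <<'E'
from h import *
print(env.hold_point_z); s=env.read_state();print({k:np.round(v,3) for k,v in s.items()})
for n in('top','side'):
    c,P=cap(n,n+'0.png'); np.savez(n+'0.npz',c=c,P=P)
E
```

```text
-18.700000000000003
{'t': np.float64(0.0), 'q': array([-1.345,  0.468, -0.012,  1.604,  0.006,  1.071, -0.056]), 'joint_velocities': array([-0.001, -0.001, -0.002, -0.001,  0.   ,  0.001, -0.001]), 'tau': array([-0.0000e+00, -5.2058e+01, -1.3000e-02, -2.4375e+01, -5.7000e-02,
        1.7000e-02,  0.0000e+00]), 'position': array([172.526, 626.073, 213.65 ]), 'ee_rot': array([-1.571,  0.002,  1.302]), 'wrist_force': array([-0.398, -0.174,  0.109]), 'torque': array([0.   , 0.071, 0.033]), 'width': np.float64(91.823)}
```

View pics/top0.png

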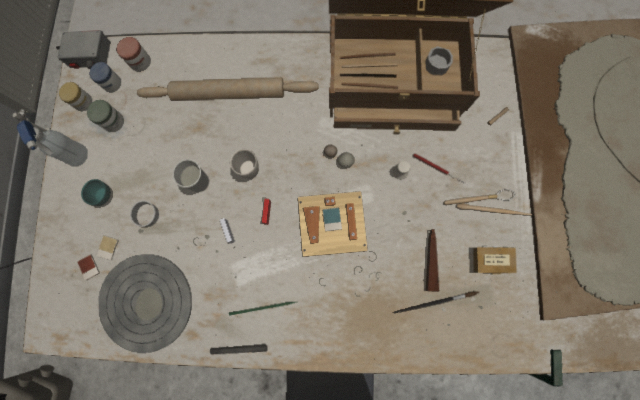

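View pics/side0.png

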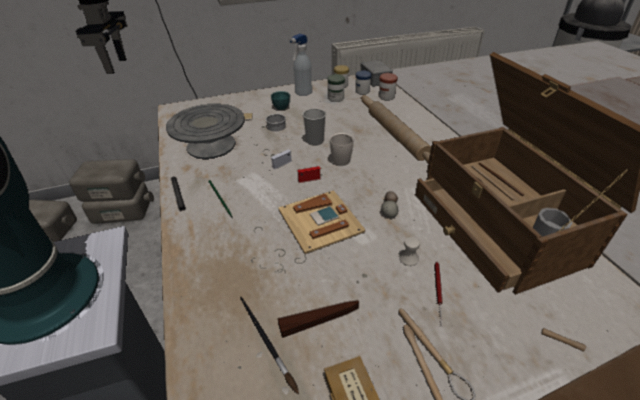

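The top view shows the board at (333,224), with the fence on its right (351,222), the cleat on its left (312,225), the tile at (332,218) and the stop at (330,201). The aluminium strip is at (226,231) and the red look-alike at (265,211). The wedge is at (432,260), thin end up.

Run:
```python
from h import *
d=np.load('top0.npz');c,P=d['c'].astype(int),d['P']
def box(u0,v0,u1,v1):
    m=np.zeros((400,640),bool);m[v0:v1,u0:u1]=1;return m
z=P[...,2]
print('table z',np.nanmedian(z[box(150,240,220,260)]))
def rep(n,m):
    r=rect(m&~np.isnan(z),P);print(n,m.sum(),'c',np.round(r[0],1),'size',np.round(r[1],1),'ang',round(r[2],2),'z',np.round(np.nanpercentile(P[m][:,2],[5,50,95]),1))
rep('board',box(290,185,375,262)&(z>7))
rep('hi',box(340,198,362,248)&(z>18))
rep('cleat',box(300,200,322,250)&(z>18))
hsv=cv2.cvtColor(c.astype(np.uint8),cv2.COLOR_RGB2HSV)
b=c[...,2]-c[...,0]
rep('tile teal',box(320,205,345,232)&(b>15))
rep('tile',box(322,205,344,232)&(z>15.5)&(hsv[...,1]<90)|box(320,205,345,232)&(b>15))
rep('strip',box(214,212,240,250)&(z>25))
rep('strip any',box(214,212,240,250)&(z>8))
rep('red',box(255,192,275,230)&(z>25))
rep('wedge',box(420,222,445,298)&(z>8))
rep('wedge top',box(420,222,445,298)&(z>17))
m=box(420,222,445,298)&(z>15)
for v in range(228,296,5):
    q=P[v,420:445][m[v,420:445]]
    if len(q):print(v,np.round(q[:,0].mean()),np.round([q[:,1].min(),q[:,1].max()],1))
im=cv2.resize(c[180:300,200:460].astype(np.uint8)[:,:,::-1],None,fx=3,fy=3,interpolation=cv2.INTER_CUBIC);cv2.imwrite('pics/crop.png',im)
d=np.load('side0.npz');c,P=d['c'].astype(int),d['P'];z=P[...,2]
print('side')
print('table z',np.nanmedian(z[box(200,240,240,260)]))
rep('board',box(275,185,370,255)&(z>7))
rep('strip',box(265,142,297,170)&(z>8)); 
rep('stripT',box(265,142,297,170)&(z>30)); 
rep('wedge',box(272,290,365,340)&(z>15));
```

```text
table z 1.2622343476257356
board 3879 c [578.5   4.2] size [179.3 174.8] ang 6.28 z [10.8 14.2 24.5]
hi 289 c [589.5 -26.9] size [93.9 44.5] ang 13.26 z [19.8 23.2 26.4]
cleat 436 c [582.9  62.6] size [89.3 37.2] ang 1.55 z [20.6 23.3 26.1]
tile teal 197 c [605.3  14. ] size [32.6 37. ] ang 2.2 z [17.6 20.2 23.3]
tile 381 c [597.2  12. ] size [55.5 44.3] ang 9.25 z [17.3 20.2 23.1]
strip 147 c [561.8 273.2] size [60.2 13.4] ang 22.14 z [28.1 36.8 39.6]
strip any 180 c [561.8 273.1] size [60.1 13.5] ang 22.35 z [14.1 36.2 39.5]
red 139 c [612.6 176.2] size [12.5 60.7] ang 86.59 z [28.1 37.  39.2]
wedge 593 c [ 502.  -235.2] size [ 26.2 149.1] ang 87.18 z [12.7 23.  25.8]
wedge top 534 c [ 502.  -234.9] size [ 26.1 149.1] ang 87.48 z [19.5 23.2 25.9]
233 567.0 [-237.1 -229.8]
238 554.0 [-240.5 -227.4]
243 542.0 [-241.3 -225.7]
248 530.0 [-240.9 -225.1]
253 518.0 [-241.2 -225.2]
258 506.0 [-243.7 -223.1]
263 494.0 [-243.2 -222.7]
268 482.0 [-244.5 -222.8]
273 470.0 [-244.8 -220.6]
278 458.0 [-242.  -219.9]
283 446.0 [-243.3 -219.5]
288 434.0 [-243.8 -220.8]
side
table z -0.8101565791474741
board 3099 c [591.   10.8] size [150.7 162.3] ang 6.49 z [ 9.7 12.4 22.3]
strip 216 c [566.3 269.3] size [61.6 17.4] ang 22.1 z [ 9.8 25.6 36.6]
stripT 82 c [565.5 269. ] size [59.  17.2] ang 22.1 z [31.1 34.7 37.3]
wedge 980 c [ 504.1 -230.7] size [148.9  29.1] ang 2.48 z [16.7 22.  23.7]
```

View pics/crop.png

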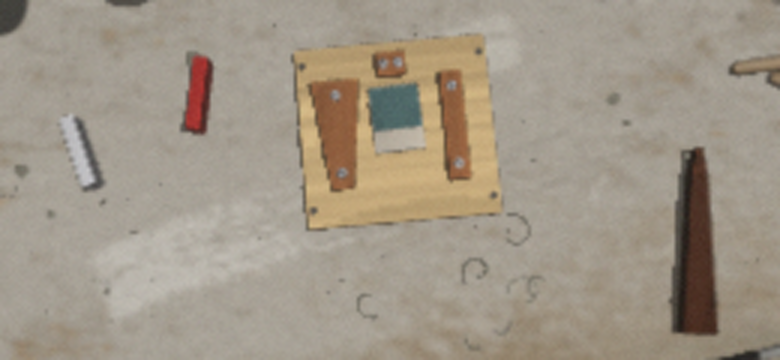

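Run:
```python
from h import *
c=np.load('top0.npz')['c'];h=cv2.cvtColor(c,cv2.COLOR_RGB2HSV)
for n,(u,v) in dict(board=(333,245),fence=(351,222),cleat=(312,222),stop=(330,202),white=(333,226),teal=(331,215),strip=(226,231),wedge=(432,265),table=(280,200),shadow=(427,265)).items(): print('top',n,c[v,u],h[v,u])
c=np.load('side0.npz')['c'];h=cv2.cvtColor(c,cv2.COLOR_RGB2HSV)
for n,(u,v) in dict(board=(300,225),fence=(327,229),cleat=(312,204),stop=(342,209),white=(318,219),teal=(326,213),strip=(281,158),wedge=(320,317),table=(240,230)).items(): print('side',n,c[v,u],h[v,u])
for n in('top','side'):
    e=env.capture(n);print({k:e[k] for k in('fx','fy','cx','cy','k1')});print(np.round(e['world_from_camera'],3))
```

```text
top board [195 166 122] [ 18  95 195]
top fence [142  94  63] [ 12 142 142]
top cleat [143  93  61] [ 12 146 143]
top stop [143  96  65] [ 12 139 143]
top white [184 175 162] [ 18  30 184]
top teal [76 99 98] [89 59 99]
top strip [192 192 194] [120   3 194]
top wedge [76 46 35] [  8 138  76]
top table [165 159 146] [ 21  29 165]
top shadow [45 38 34] [11 62 45]
side board [168 141 102] [ 18 100 168]
side fence [114  68  41] [ 11 163 114]
side cleat [114  71  44] [ 12 157 114]
side stop [105  96  97] [177  22 105]
side white [170 161 151] [ 16  29 170]
side teal [56 85 88] [93 93 88]
side strip [84 85 89] [114  14  89]
side wedge [41 20 13] [  8 174  41]
side table [139 131 123] [ 15  29 139]
{'fx': 391.9320610964612, 'fy': 391.9320610964612, 'cx': 313.4913814673623, 'cy': 205.63305040443913, 'k1': -0.08692357249373711}
[[ 2.60000e-02 -9.85000e-01  1.70000e-01  4.64159e+02]
 [-9.99000e-01 -2.00000e-02  3.50000e-02  2.52970e+01]
 [-3.10000e-02 -1.70000e-01 -9.85000e-01  9.77165e+02]
 [ 0.00000e+00  0.00000e+00  0.00000e+00  1.00000e+00]]
{'fx': 380.0988434602999, 'fy': 380.0988434602999, 'cx': 325.0112360983027, 'cy': 198.28717595933674, 'k1': -0.04033429705832598}
[[ 9.42000e-01 -2.21000e-01  2.52000e-01  3.88766e+02]
 [-3.35000e-01 -5.99000e-01  7.27000e-01 -6.06157e+02]
 [-1.00000e-02 -7.70000e-01 -6.38000e-01  6.08836e+02]
 [ 0.00000e+00  0.00000e+00  0.00000e+00  1.00000e+00]]
```

```bash
cat > fit.py <<'E'
from h import *
from scipy.optimize import minimize
def prism(poly,z0,z1):
    return np.vstack([np.c_[poly,np.full(len(poly),z)] for z in(z0,z1)])
B=lambda l,w:np.array([[l,w],[-l,w],[-l,-w],[l,-w]])/2
CL=lambda:np.array([[-45,9.3],[45,20.1],[45,-20.1],[-45,-9.3]])
W=np.array([[-75,14.6],[55,6.8],[75,2.5],[75,-2.5],[55,-6.8],[-75,-14.6]])
SH=dict(board=prism(B(150,160),0,12),fence=prism(B(90,18),12,22),cleat=prism(CL(),12,22),tile=prism(B(55,42),12,18),strip=prism(B(60,12),0,36),stripB=prism(B(60,12),12,48),wedge=prism(W,0,22))
def proj(c,X):
    p=(np.c_[X,np.ones(len(X))]@np.linalg.inv(c['world_from_camera']).T)[:,:3]
    s=p[:,:2]/p[:,2:];s=s*(1+c['k1']*(s**2).sum(1,keepdims=True))
    return s*[c['fx'],c['fy']]+[c['cx'],c['cy']]
def fit(c,name,mask,g,roi,S=6,dz=0):
    u0,v0,u1,v1=roi
    m=cv2.resize(mask[v0:v1,u0:u1].astype(np.float32),None,fx=S,fy=S,interpolation=cv2.INTER_LINEAR)>.5
    def cost(q):
        X=SH[name].copy();X[:,2]+=dz;a=q[2];X[:,:2]=X[:,:2]@np.array([[np.cos(a),np.sin(a)],[-np.sin(a),np.cos(a)]])+q[:2]
        p=((proj(c,X)+.5-[u0,v0])*S-.5)
        h=cv2.convexHull((p*16).astype(np.int32));r=np.zeros(m.shape,np.uint8);cv2.fillPoly(r,[h],1,shift=4);r=r>0
        return 1-(r&m).sum()/(r|m).sum()
    b=None
    for k in range(3):
        o=minimize(cost,g,method='Nelder-Mead',options=dict(initial_simplex=np.array([g,np.add(g,[8,0,0]),np.add(g,[0,8,0]),np.add(g,[0,0,.12])]),xatol=.02,fatol=1e-4));g=o.x
    print(name,np.round(o.x,3),'1-IoU',round(o.fun,3));return o.x
def box(u0,v0,u1,v1):
    m=np.zeros((400,640),bool);m[v0:v1,u0:u1]=1;return m
def fill(m):
    cs,_=cv2.findContours(m.astype(np.uint8),cv2.RETR_EXTERNAL,cv2.CHAIN_APPROX_NONE)
    r=np.zeros(m.shape,np.uint8);cv2.drawContours(r,[max(cs,key=cv2.contourArea)],-1,1,-1);return r>0
E
python3 - <<'E'
from fit import *
for n in('top','side'):
    c=env.capture(n);h=cv2.cvtColor(c['color'],cv2.COLOR_RGB2HSV).astype(int);H,s,v=h[...,0],h[...,1],h[...,2]
    T=n=='top'; print(n)
    bb=(285,180,385,270) if T else (265,180,380,262)
    fit(c,'board',fill(box(*bb)&(s>60)&(v>30)),[590,8,.1],bb)
    brown=(s>118)&(H<17)&(v>60)
    fb=(341,195,365,252) if T else (300,214,355,246)
    fit(c,'fence',fill(box(*fb)&brown),[590,-37,.1],fb)
    cb=(298,198,324,252) if T else (285,190,335,216)
    fit(c,'cleat',fill(box(*cb)&brown),[590,57,.1],cb)
    tb=(317,206,345,238) if T else (300,204,345,230)
    fit(c,'tile',fill(box(*tb)&((s<50)|(H>40))),[590,10,.1],tb)
    wb=(415,222,446,298) if T else (268,290,365,340)
    fit(c,'wedge',fill(box(*wb)&(s>85)&(v<110)),[502,-233,.04],wb)
    sb=(212,208,242,252) if T else (262,140,300,175)
    fit(c,'strip',fill(box(*sb)&(s<22)&((v>170) if T else True)),[564,271,.38],sb)
E
```

```text
top
board [5.87195e+02 1.29140e+01 1.11000e-01] 1-IoU 0.016
fence [ 5.93152e+02 -3.49750e+01  9.90000e-02] 1-IoU 0.101
cleat [5.8278e+02 6.0363e+01 1.2500e-01] 1-IoU 0.059
tile [5.97754e+02 1.29870e+01 1.41000e-01] 1-IoU 0.064
wedge [ 5.02322e+02 -2.35074e+02 -3.40000e-02] 1-IoU 0.238
strip [5.64673e+02 2.76670e+02 4.88000e-01] 1-IoU 0.543
side
board [5.91006e+02 1.46270e+01 9.50000e-02] 1-IoU 0.045
fence [ 5.95407e+02 -3.48450e+01  1.05000e-01] 1-IoU 0.217
cleat [5.85181e+02 5.98280e+01 9.60000e-02] 1-IoU 0.099
tile [6.01047e+02 1.50210e+01 1.83000e-01] 1-IoU 0.134
wedge [ 5.04423e+02 -2.32812e+02  1.10000e-02] 1-IoU 0.161
strip [5.64999e+02 2.72679e+02 3.27000e-01] 1-IoU 0.12
```

```bash
cat > go.py <<'E'
import sys
from h import *
# args: x y z jawyaw ; prints tool-frame shift (m) and turn from the measured pose
t=np.array([float(a) for a in sys.argv[1:4]]);yaw=float(sys.argv[4])
s=env.read_state();Rt=R.from_euler('xyz',s['ee_rot']);p=np.array(s['position'])
goal=R.from_euler('xyz',[-np.pi/2,0,yaw])
print('t',s['t'],'p',p.round(1),'rot',np.round(s['ee_rot'],3),'w',round(float(s['width']),1))
print('shift',(Rt.inv().apply(t-p)/1e3).round(4),'turn',(Rt.inv()*goal).as_rotvec().round(4))
E
python3 go.py 563 273 130 1.931
```

```text
t 0.3 p [172.6 626.5 214.3] rot [-1.571e+00  1.000e-03  1.302e+00] w 91.6
shift [-0.237   0.0844 -0.4702] turn [-1.000e-04 -6.291e-01 -6.000e-04]
```

>>> servo_tool(
  motion=[
    {"tx":-0.021,"tz":-0.042,"ay":-0.08,"gripper":0.06},
    {"tx":-0.042,"tz":-0.084,"ay":-0.16,"gripper":0.06},
    {"tx":-0.063,"tz":-0.126,"ay":-0.24,"gripper":0.06},
    {"tx":-0.084,"tz":-0.168,"ay":-0.32,"gripper":0.06},
    {"tx":-0.105,"tz":-0.21,"ay":-0.4,"gripper":0.06},
    {"tx":-0.126,"tz":-0.252,"ay":-0.48,"gripper":0.06},
    {"tx":-0.147,"tz":-0.294,"ay":-0.56,"gripper":0.06},
    {"tx":-0.168,"tz":-0.336,"ay":-0.629,"gripper":0.06},
  ],
)

```text
invalid input at $.motion[0]: expected keys tx, ty, tz, ax, ay, az, gripper
```

```bash
python3 go.py 563 273 90 1.931
```

```text
t 0.3 p [172.6 626.5 214.3] rot [-1.571e+00  1.000e-03  1.302e+00] w 91.6
shift [-0.237   0.1244 -0.4702] turn [-1.000e-04 -6.291e-01 -6.000e-04]
```

>>> servo_tool(
  motion=[
    {"tx":-0.021,"ty":0,"tz":-0.042,"ax":0,"ay":-0.08,"az":0,"gripper":0.06},
    {"tx":-0.042,"ty":0,"tz":-0.084,"ax":0,"ay":-0.16,"az":0,"gripper":0.06},
    {"tx":-0.063,"ty":0,"tz":-0.126,"ax":0,"ay":-0.24,"az":0,"gripper":0.06},
    {"tx":-0.084,"ty":0,"tz":-0.168,"ax":0,"ay":-0.32,"az":0,"gripper":0.06},
    {"tx":-0.105,"ty":0,"tz":-0.21,"ax":0,"ay":-0.4,"az":0,"gripper":0.06},
    {"tx":-0.126,"ty":0,"tz":-0.252,"ax":0,"ay":-0.48,"az":0,"gripper":0.06},
    {"tx":-0.147,"ty":0,"tz":-0.294,"ax":0,"ay":-0.56,"az":0,"gripper":0.06},
    {"tx":-0.168,"ty":0,"tz":-0.336,"ax":0,"ay":-0.629,"az":0,"gripper":0.06},
  ],
)

```text
t: 1.1
position: [453.2, 374.0, 214.8]
ee_rot: [-1.571, -0.0, 1.934]
wrist_force: [0.7, 0.1, 0.0]
width: 60.2
```

```bash
python3 go.py 563 273 90 1.931
```

```text
t 1.1 p [453.2 374.  214.8] rot [-1.571 -0.     1.934] w 60.2
shift [-0.1334  0.1248 -0.0667] turn [0.0004 0.003  0.0002]
```

>>> servo_tool(
  motion=[
    {"tx":-0.042,"ty":0,"tz":-0.021,"ax":0,"ay":0,"az":0,"gripper":0.06},
    {"tx":-0.084,"ty":0.01,"tz":-0.042,"ax":0,"ay":0,"az":0,"gripper":0.06},
    {"tx":-0.12,"ty":0.04,"tz":-0.06,"ax":0,"ay":0,"az":0,"gripper":0.06},
    {"tx":-0.1334,"ty":0.08,"tz":-0.0667,"ax":0,"ay":0,"az":0,"gripper":0.06},
    {"tx":-0.1334,"ty":0.115,"tz":-0.0667,"ax":0,"ay":0,"az":0,"gripper":0.06},
    {"tx":-0.1334,"ty":0.125,"tz":-0.0667,"ax":0,"ay":0,"az":0,"gripper":0.06},
    {"tx":-0.1334,"ty":0.125,"tz":-0.0667,"ax":0,"ay":0,"az":0,"gripper":0.06},
  ],
)

```text
t: 1.8
position: [560.2, 274.1, 88.2]
ee_rot: [-1.568, 0.0, 1.932]
wrist_force: [0.2, -0.5, 0.0]
width: 60.3
```

```bash
python3 - <<'E'
from h import *
a,P=cap('top');b,_=cap('side')
im=np.hstack([cv2.resize(a[190:280,180:280],(400,360),interpolation=cv2.INTER_CUBIC),cv2.resize(b[90:180,230:330],(400,360),interpolation=cv2.INTER_CUBIC)])
cv2.imwrite('pics/s1.png',im[:,:,::-1])
E
python3 go.py 563 273 14 1.931
```

```text
t 1.9 p [562.  275.4  91.1] rot [-1.573e+00 -1.000e-03  1.932e+00] w 59.6
shift [-0.0026  0.0771  0.    ] turn [0.0022 0.0011 0.0006]
```

View pics/s1.png

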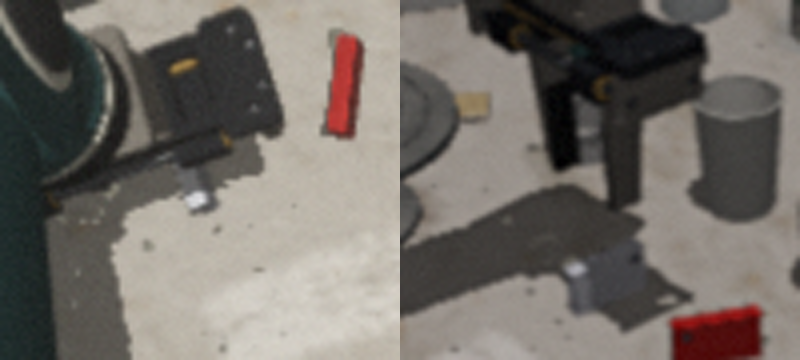

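The picture shows the fingers straddling the aluminium strip, with the pads parallel to it; the red one is well clear.

>>> servo_tool(
  motion=[
    {"tx":0,"ty":0.04,"tz":0,"ax":0,"ay":0,"az":0,"gripper":0.06},
    {"tx":0,"ty":0.07,"tz":0,"ax":0,"ay":0,"az":0,"gripper":0.06},
    {"tx":0,"ty":0.0755,"tz":0,"ax":0,"ay":0,"az":0,"gripper":0.04},
    {"tx":0,"ty":0.0755,"tz":0,"ax":0,"ay":0,"az":0,"gripper":0.0},
    {"tx":0,"ty":0.0755,"tz":0,"ax":0,"ay":0,"az":0,"gripper":0.0},
    {"tx":0,"ty":0.0755,"tz":0,"ax":0,"ay":0,"az":0,"gripper":0.0},
    {"tx":0,"ty":0.0755,"tz":0,"ax":0,"ay":0,"az":0,"gripper":0.0},
    {"tx":0,"ty":0.0755,"tz":0,"ax":0,"ay":0,"az":0,"gripper":0.0},
  ],
)

```text
t: 2.7
position: [562.0, 274.3, 15.1]
ee_rot: [-1.572, -0.0, 1.931]
wrist_force: [0.1, 0.0, 0.4]
width: 14.4
```

```bash
python3 go.py 593 -20 110 1.676
python3 - <<'E'
from h import *
for i in range(4):
    env.capture('side');s=env.read_state();print(np.round(s['position'],2),s['width'],np.round(s['wrist_force'],2))
E
```

```text
t 2.7 p [562.  274.3  15.1] rot [-1.572 -0.     1.931] w 14.4
shift [-0.2863 -0.0951  0.0745] turn [0.0015 0.2549 0.0003]
[561.92 274.21  14.92] 11.351224564034334 [-1.1  -0.81  2.85]
[561.87 274.25  14.89] 11.887719910348652 [-0.63 -0.5   3.75]
[561.89 274.2   14.88] 11.492125525167184 [-1.49 -1.15  3.83]
[561.92 274.25  14.91] 11.739798253304867 [-1.24 -0.78  6.15]
```

>>> servo_tool(
  motion=[
    {"tx":0,"ty":-0.045,"tz":0,"ax":0,"ay":0,"az":0,"gripper":0.0},
    {"tx":-0.02,"ty":-0.085,"tz":0.005,"ax":0,"ay":0.03,"az":0,"gripper":0.0},
    {"tx":-0.065,"ty":-0.095,"tz":0.02,"ax":0,"ay":0.08,"az":0,"gripper":0.0},
    {"tx":-0.11,"ty":-0.095,"tz":0.03,"ax":0,"ay":0.13,"az":0,"gripper":0.0},
    {"tx":-0.155,"ty":-0.095,"tz":0.042,"ax":0,"ay":0.18,"az":0,"gripper":0.0},
    {"tx":-0.2,"ty":-0.095,"tz":0.054,"ax":0,"ay":0.22,"az":0,"gripper":0.0},
    {"tx":-0.243,"ty":-0.095,"tz":0.065,"ax":0,"ay":0.25,"az":0,"gripper":0.0},
    {"tx":-0.275,"ty":-0.095,"tz":0.073,"ax":0,"ay":0.253,"az":0,"gripper":0.0},
  ],
)

```text
t: 3.7
position: [589.7, -12.6, 108.9]
ee_rot: [-1.57, 0.001, 1.675]
wrist_force: [0.8, 0.2, -0.4]
width: 11.7
```

```bash
python3 go.py 596 -17 85 1.678
```

```text
t 3.7 p [589.7 -12.6 108.9] rot [-1.570e+00  1.000e-03  1.675e+00] w 11.7
shift [-0.005   0.0239 -0.0059] turn [-0.0004 -0.0035 -0.0011]
```

>>> servo_tool(
  motion=[
    {"tx":-0.005,"ty":0.03,"tz":-0.006,"ax":0,"ay":-0.003,"az":0,"gripper":0.0},
    {"tx":-0.005,"ty":0.055,"tz":-0.006,"ax":0,"ay":-0.003,"az":0,"gripper":0.0},
    {"tx":-0.005,"ty":0.059,"tz":-0.006,"ax":0,"ay":-0.003,"az":0,"gripper":0.0},
    {"tx":-0.005,"ty":0.059,"tz":-0.006,"ax":0,"ay":-0.003,"az":0,"gripper":0.0},
    {"tx":-0.005,"ty":0.059,"tz":-0.006,"ax":0,"ay":-0.003,"az":0,"gripper":0.0},
  ],
)

```text
t: 4.2
position: [597.1, -12.9, 51.0]
ee_rot: [-1.572, -0.0, 1.682]
wrist_force: [0.1, 0.2, -0.4]
width: 11.5
```

Run:
```python
from fit import *
im=[]
s=env.read_state();p=s['position'];print(np.round(p,2),np.round(s['ee_rot'],3))
for n,(u,v) in(('top',(335,215)),('side',(325,205))):
    c=env.capture(n);a=c['color'].copy();np.save(n+'1.npy',a)
    k=a[v-45:v+45,u-50:u+50]; k=cv2.resize(k,(400,360),interpolation=cv2.INTER_CUBIC)
    if n=='side':  # overlay predicted strip from TCP
        X=SH['strip'].copy();y=.105;X[:,:2]=X[:,:2]@np.array([[np.cos(y),np.sin(y)],[-np.sin(y),np.cos(y)]])+p[:2];X[:,2]+=p[2]-15
        q=(proj(c,X)-[u-50,v-45]+.5)*4
        cv2.polylines(k,[cv2.convexHull(q.astype(np.int32))],1,(255,255,0),1)
    im.append(k)
cv2.imwrite('pics/s2.png',np.hstack(im)[:,:,::-1])
```

```text
[597.12 -12.88  50.99] [-1.572 -0.     1.682]
```

View pics/s2.png

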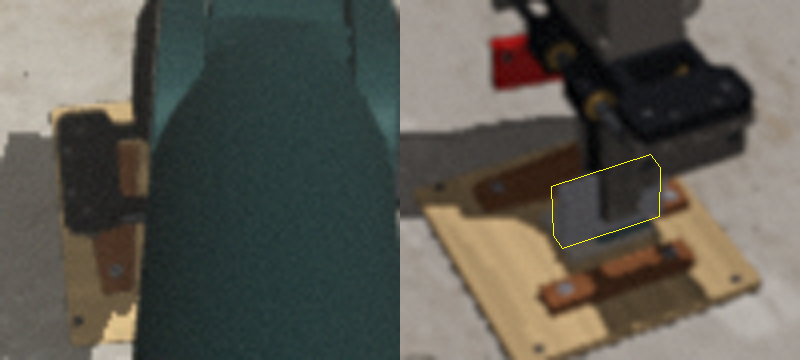

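The side view shows the strip held upright above the gap, and the outline predicted from the TCP matches it to about 1 px. I'll fit the fence and board more tightly in this same view.

Run:
```python
from fit import *
c=env.capture('side');a=c['color'];h=cv2.cvtColor(a,cv2.COLOR_RGB2HSV).astype(int);H,s,v=h[...,0],h[...,1],h[...,2]
a0=np.load('side0.npz')['c'];h0=cv2.cvtColor(a0,cv2.COLOR_RGB2HSV).astype(int)
fb=(300,212,358,248)
for h_ in (h0,h):
    H,s,v=h_[...,0],h_[...,1],h_[...,2]
    for t in(120,130): fit(c,'fence',fill(box(*fb)&(s>t)),[595,-34,.1],fb)
H,s,v=h0[...,0],h0[...,1],h0[...,2]
tb=(300,200,345,232)
mt=box(*tb)&((s<55)|(H>40))&(H<150)
print(fit(c,'tile',fill(mt),[598,13,.1],tb))
u0,v0=285,180
k=cv2.resize(a0[v0:v0+80,u0:u0+100],None,fx=6,fy=6,interpolation=cv2.INTER_CUBIC)
for name,P,col in(('fence',(593,-34.5,.107),(0,255,0)),('fence',(596,-33,.1),(255,0,255)),('tile',(597.7,13,.107),(0,255,0)),('board',(587.8,13,.107),(0,255,0)),('board',(591,14.6,.1),(255,0,255))):
    X=SH[name].copy();y=P[2];X[:,:2]=X[:,:2]@np.array([[np.cos(y),np.sin(y)],[-np.sin(y),np.cos(y)]])+P[:2]
    q=(proj(c,X)-[u0,v0]+.5)*6;cv2.polylines(k,[cv2.convexHull(q.astype(np.int32))],1,col,1)
cv2.imwrite('pics/s3.png',k[:,:,::-1])
```

```text
fence [ 5.95572e+02 -3.49190e+01  1.19000e-01] 1-IoU 0.225
fence [ 5.96135e+02 -3.37220e+01  1.26000e-01] 1-IoU 0.301
fence [ 5.9643e+02 -3.4377e+01  1.1400e-01] 1-IoU 0.191
fence [ 5.96076e+02 -3.42840e+01  1.13000e-01] 1-IoU 0.24
tile [6.00754e+02 1.42540e+01 2.07000e-01] 1-IoU 0.122
[6.00754085e+02 1.42543431e+01 2.07387116e-01]
```

View pics/s3.png

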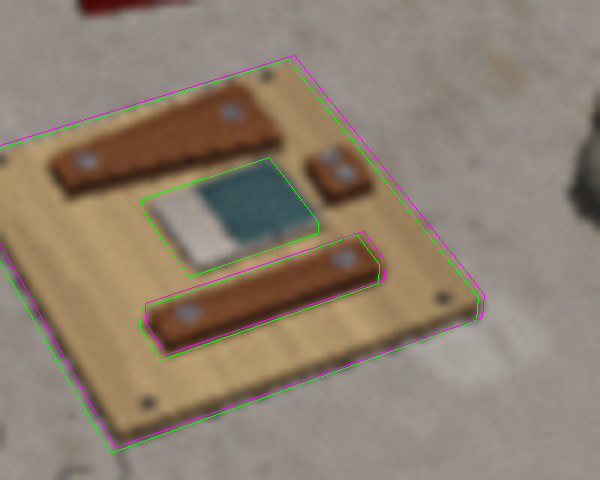

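>>> servo_tool(
  motion=[
    {"tx":-0.0036,"ty":0,"tz":0,"ax":0,"ay":0.003,"az":0,"gripper":0.0},
    {"tx":-0.0036,"ty":0,"tz":0,"ax":0,"ay":0.003,"az":0,"gripper":0.0},
    {"tx":-0.0036,"ty":0.006,"tz":0,"ax":0,"ay":0.003,"az":0,"gripper":0.0},
    {"tx":-0.0036,"ty":0.012,"tz":0,"ax":0,"ay":0.003,"az":0,"gripper":0.0},
    {"tx":-0.0036,"ty":0.016,"tz":0,"ax":0,"ay":0.003,"az":0,"gripper":0.0},
    {"tx":-0.0036,"ty":0.019,"tz":0,"ax":0,"ay":0.003,"az":0,"gripper":0.0},
    {"tx":-0.0036,"ty":0.02,"tz":0,"ax":0,"ay":0.003,"az":0,"gripper":0.0},
    {"tx":-0.0036,"ty":0.02,"tz":0,"ax":0,"ay":0.003,"az":0,"gripper":0.0},
  ],
)

```text
t: 5.15
position: [596.8, -16.9, 29.8]
ee_rot: [-1.57, -0.0, 1.678]
wrist_force: [1.3, -0.4, -0.8]
width: 11.7
```

Run:
```python
from h import *
a,P=cap('side');s=env.read_state();print(np.round(s['position'],2),np.round(s['ee_rot'],3),np.round(s['wrist_force'],2),np.round(s['torque'],3),s['width'])
cv2.imwrite('pics/s4.png',cv2.resize(a[170:260,275:375],None,fx=6,fy=6,interpolation=cv2.INTER_CUBIC)[:,:,::-1])
```

```text
[596.92 -16.9   30.04] [-1.571 -0.     1.678] [ 0.45  0.3  -0.87] [ 0.047 -0.025 -0.06 ] 11.860647170087793
```

View pics/s4.png

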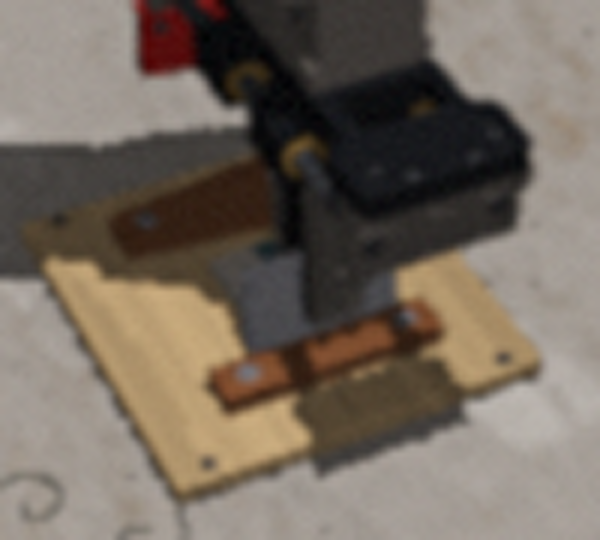

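The strip's lower edge is behind the fence (about 320,340) and below the fence and tile tops, with no contact force, so it is in the gap. I'll set it down and release.

>>> servo_tool(
  motion=[
    {"tx":0,"ty":0.0015,"tz":0,"ax":0,"ay":0,"az":0,"gripper":0.0},
    {"tx":0,"ty":0.003,"tz":0,"ax":0,"ay":0,"az":0,"gripper":0.0},
    {"tx":0,"ty":0.0035,"tz":0,"ax":0,"ay":0,"az":0,"gripper":0.0},
    {"tx":0,"ty":0.0035,"tz":0,"ax":0,"ay":0,"az":0,"gripper":0.0},
  ],
)

```text
t: 5.6
position: [597.0, -16.9, 26.9]
ee_rot: [-1.571, -0.0, 1.678]
wrist_force: [-0.0, 0.9, 2.7]
width: 12.1
```

>>> servo_tool(
  motion=[
    {"tx":0,"ty":0.003,"tz":0,"ax":0,"ay":0,"az":0,"gripper":0.025},
    {"tx":0,"ty":0.003,"tz":0,"ax":0,"ay":0,"az":0,"gripper":0.04},
    {"tx":0,"ty":0.003,"tz":0,"ax":0,"ay":0,"az":0,"gripper":0.04},
    {"tx":0,"ty":0.003,"tz":0,"ax":0,"ay":0,"az":0,"gripper":0.04},
    {"tx":0,"ty":-0.01,"tz":0,"ax":0,"ay":0,"az":0,"gripper":0.04},
    {"tx":0,"ty":-0.05,"tz":0,"ax":0,"ay":0,"az":0,"gripper":0.04},
    {"tx":0,"ty":-0.09,"tz":0,"ax":0,"ay":0,"az":0,"gripper":0.04},
    {"tx":0,"ty":-0.1,"tz":0,"ax":0,"ay":0,"az":0,"gripper":0.06},
  ],
)

```text
t: 6.4
position: [599.9, -17.1, 132.1]
ee_rot: [-1.579, 0.001, 1.678]
wrist_force: [0.9, -0.6, 0.7]
width: 46.3
```

```bash
python3 go.py 450.5 -233.5 120 1.58
```

```text
t 6.4 p [599.9 -17.1 132.1] rot [-1.579e+00  1.000e-03  1.678e+00] w 46.3
shift [-0.1993  0.0108  0.1717] turn [ 0.0083  0.0977 -0.0002]
```

>>> servo_tool(
  motion=[
    {"tx":-0.033,"ty":0,"tz":0.03,"ax":0,"ay":0.02,"az":0,"gripper":0.06},
    {"tx":-0.066,"ty":0,"tz":0.06,"ax":0,"ay":0.04,"az":0,"gripper":0.06},
    {"tx":-0.1,"ty":0,"tz":0.09,"ax":0,"ay":0.06,"az":0,"gripper":0.06},
    {"tx":-0.133,"ty":0,"tz":0.12,"ax":0.005,"ay":0.08,"az":0,"gripper":0.06},
    {"tx":-0.166,"ty":0.01,"tz":0.15,"ax":0.005,"ay":0.098,"az":0,"gripper":0.06},
    {"tx":-0.199,"ty":0.02,"tz":0.17,"ax":0.005,"ay":0.098,"az":0,"gripper":0.06},
    {"tx":-0.2,"ty":0.05,"tz":0.1715,"ax":0.005,"ay":0.098,"az":0,"gripper":0.06},
    {"tx":-0.2,"ty":0.05,"tz":0.1715,"ax":0.005,"ay":0.098,"az":0,"gripper":0.06},
  ],
)

```text
t: 7.2
position: [444.8, -234.2, 74.5]
ee_rot: [-1.561, -0.002, 1.577]
wrist_force: [-0.1, 1.2, -0.2]
width: 60.3
```

```bash
python3 - <<'E'
from fit import *
c=env.capture('top');a=c['color'];h=cv2.cvtColor(a,cv2.COLOR_RGB2HSV).astype(int);H,s,v=h[...,0],h[...,1],h[...,2]
sb=(328,198,360,242)
k=cv2.resize(a[180:265,285:385],None,fx=4,fy=4,interpolation=cv2.INTER_CUBIC)
c2=env.capture('side');k2=cv2.resize(c2['color'][255:345,265:365],(400,340),interpolation=cv2.INTER_CUBIC)
cv2.imwrite('pics/s5.png',np.hstack([k,k2])[:,:,::-1])
E
python3 go.py 451 -234.3 3.5 1.58
```

```text
t 7.3 p [ 447.8 -233.4   76.8] rot [-1.565e+00 -1.000e-03  1.581e+00] w 59.9
shift [-0.0009  0.0732 -0.0036] turn [-0.0058  0.0006  0.0006]
```

View pics/s5.png

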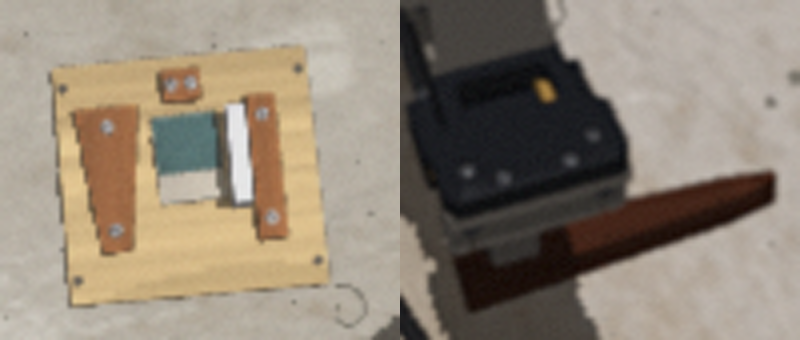

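The left half shows the strip (240,153) standing upright in the gap, parallel to the fence. The right half shows the gripper over the wedge's thick end. Now I'll grasp the wedge.

>>> servo_tool(
  motion=[
    {"tx":-0.001,"ty":0.03,"tz":-0.003,"ax":-0.005,"ay":0,"az":0,"gripper":0.06},
    {"tx":-0.001,"ty":0.06,"tz":-0.003,"ax":-0.005,"ay":0,"az":0,"gripper":0.06},
    {"tx":-0.001,"ty":0.07,"tz":-0.003,"ax":-0.005,"ay":0,"az":0,"gripper":0.06},
    {"tx":-0.001,"ty":0.0725,"tz":-0.003,"ax":-0.005,"ay":0,"az":0,"gripper":0.05},
    {"tx":-0.001,"ty":0.0725,"tz":-0.003,"ax":-0.005,"ay":0,"az":0,"gripper":0.04},
    {"tx":-0.001,"ty":0.0725,"tz":-0.003,"ax":-0.005,"ay":0,"az":0,"gripper":0.015},
    {"tx":-0.001,"ty":0.0725,"tz":-0.003,"ax":-0.005,"ay":0,"az":0,"gripper":0.015},
    {"tx":-0.001,"ty":0.0725,"tz":-0.003,"ax":-0.005,"ay":0,"az":0,"gripper":0.015},
  ],
)

```text
t: 8.1
position: [451.2, -235.2, 5.1]
ee_rot: [-1.572, 0.001, 1.58]
wrist_force: [-1.3, 2.1, 4.8]
width: 26.8
```

Run:
```python
from h import *
for i in range(3): env.capture('top')
s=env.read_state();print(np.round(s['position'],2),np.round(s['ee_rot'],3),s['width'],np.round(s['wrist_force'],2))
```

```text
[ 451.13 -235.21    5.09] [-1.572  0.     1.58 ] 26.328130750062837 [0.11 0.65 6.77]
```

```bash
python3 go.py 429 33 60 1.616;  python3 - <<'E'
from fit import *
# strip on board: fit in both views -> camera vs TCP offset
for n,sb in(('top',(330,198,362,240)),('side',(300,185,360,245))):
    c=env.capture(n);a=c['color'];h=cv2.cvtColor(a,cv2.COLOR_RGB2HSV).astype(int);H,s,v=h[...,0],h[...,1],h[...,2]
    if n=='top': m=fill(box(337,198,352,236)&(s<22)&(v>185)); SH['stripB']=SH['stripB'][4:]
    else: m=fill(box(312,190,350,232)&(s<24)&(v<130)); SH['stripB']=prism(B(60,12),12,48)
    print(n,m.sum(),np.argwhere(m).min(0),np.argwhere(m).max(0));fit(c,'stripB',m,[597,-17,.1],sb)
E
```

```text
t 8.25 p [ 451.1 -235.2    5.1] rot [-1.572  0.     1.58 ] w 26.3
shift [ 0.2684 -0.0551  0.0196] turn [ 0.0015 -0.036  -0.0005]
top 107 [206 342] [229 347]
stripB [ 5.97394e+02 -1.66990e+01  1.11000e-01] 1-IoU 0.171
side 198 [213 315] [227 340]
stripB [ 5.98218e+02 -1.81670e+01  2.74000e-01] 1-IoU 0.51
```

>>> servo_tool(
  motion=[
    {"tx":0,"ty":-0.04,"tz":0,"ax":0,"ay":0,"az":0,"gripper":0.015},
    {"tx":0.02,"ty":-0.07,"tz":0.01,"ax":0,"ay":-0.01,"az":0,"gripper":0.015},
    {"tx":0.065,"ty":-0.075,"tz":0.0196,"ax":0,"ay":-0.02,"az":0,"gripper":0.015},
    {"tx":0.11,"ty":-0.075,"tz":0.0196,"ax":0,"ay":-0.03,"az":0,"gripper":0.015},
    {"tx":0.155,"ty":-0.075,"tz":0.0196,"ax":0,"ay":-0.036,"az":0,"gripper":0.015},
    {"tx":0.2,"ty":-0.075,"tz":0.0196,"ax":0,"ay":-0.036,"az":0,"gripper":0.015},
    {"tx":0.245,"ty":-0.075,"tz":0.0196,"ax":0,"ay":-0.036,"az":0,"gripper":0.015},
    {"tx":0.268,"ty":-0.07,"tz":0.0196,"ax":0,"ay":-0.036,"az":0,"gripper":0.015},
  ],
)

```text
t: 9.15
position: [428.5, 36.5, 74.7]
ee_rot: [-1.573, -0.001, 1.62]
wrist_force: [0.6, 0.0, -1.2]
width: 26.9
```

>>> servo_tool(
  motion=[
    {"tx":0,"ty":0,"tz":0,"ax":0,"ay":0,"az":0,"gripper":0.015},
    {"tx":0,"ty":0.02,"tz":0,"ax":0,"ay":0,"az":0,"gripper":0.015},
    {"tx":0,"ty":0.02,"tz":0,"ax":0,"ay":0,"az":0,"gripper":0.015},
    {"tx":0,"ty":0.02,"tz":0,"ax":0,"ay":0,"az":0,"gripper":0.015},
  ],
)

```text
t: 9.55
position: [428.1, 31.5, 54.1]
ee_rot: [-1.57, 0.001, 1.614]
wrist_force: [-0.3, 0.6, -0.3]
width: 26.7
```

Run:
```python
from fit import *
s=env.read_state();p=s['position'];print(np.round(p,2),np.round(s['ee_rot'],3),s['width'],np.round(s['wrist_force'],2))
im=[]
yw=s['ee_rot'][2]-np.pi/2
for n,(u0,v0) in(('top',(280,180)),('side',(235,165))):
    c=env.capture(n);k=cv2.resize(c['color'][v0:v0+110,u0:u0+100],None,fx=4,fy=4,interpolation=cv2.INTER_CUBIC)
    for dy,col in((0,(255,255,0)),):
        y=yw+dy;X=SH['wedge'].copy();X[:,0]+=52;X[:,2]+=p[2]-5
        X[:,:2]=X[:,:2]@np.array([[np.cos(y),np.sin(y)],[-np.sin(y),np.cos(y)]])+p[:2]
        cv2.polylines(k,[cv2.convexHull(((proj(c,X)-[u0,v0]+.5)*4).astype(np.int32))],1,col,1)
    im.append(k)
cv2.imwrite('pics/s6.png',np.hstack(im)[:,:,::-1])
```

```text
[428.08  31.53  54.08] [-1.570e+00  1.000e-03  1.614e+00] 26.662139970496234 [-0.3   0.61 -0.28]
```

View pics/s6.png

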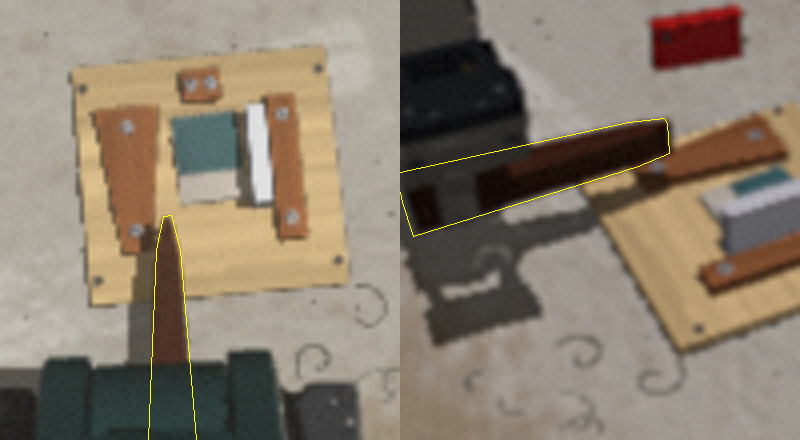

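Both views show the wedge held in line and level with the prediction. Its tip, at (167,215) in the top view, points into the gap between tile and cleat. I'll lower it to the board.

>>> servo_tool(
  motion=[
    {"tx":0.001,"ty":0.015,"tz":0,"ax":0,"ay":0,"az":0,"gripper":0.015},
    {"tx":0.001,"ty":0.028,"tz":0,"ax":0,"ay":0,"az":0,"gripper":0.015},
    {"tx":0.001,"ty":0.034,"tz":0,"ax":0,"ay":0,"az":0,"gripper":0.015},
    {"tx":0.001,"ty":0.036,"tz":0,"ax":0,"ay":0,"az":0,"gripper":0.015},
    {"tx":0.001,"ty":0.036,"tz":0,"ax":0,"ay":0,"az":0,"gripper":0.015},
    {"tx":0.001,"ty":0.036,"tz":0,"ax":0,"ay":0,"az":0,"gripper":0.015},
  ],
)

```text
t: 10.25
position: [428.7, 33.7, 18.5]
ee_rot: [-1.572, 0.0, 1.616]
wrist_force: [0.4, 0.5, -1.0]
width: 26.6
```

Run:
```python
from h import *
s=env.read_state();print(np.round(s['wrist_force'],2),np.round(s['torque'],3),s['width'])
bx,by,a=587.8,12.9,.107
def w(cx,cy):
    x,y=cx-51.9,cy+3.1;return np.array([bx+x*np.cos(a)-y*np.sin(a),by+x*np.sin(a)+y*np.cos(a),18])
Rt=R.from_euler('xyz',s['ee_rot']);p=np.array(s['position']);print(p.round(1))
for d in(75,60,45,30,20,10,0): print(d,(Rt.inv().apply(w(-20-d,24+.12*d)-p)/1e3).round(4))
```

```text
[ 0.37  0.47 -1.  ] [0.077 0.005 0.02 ] 26.57840985993188
[428.7  33.7  18.5]
75 [-0.001   0.0005 -0.0091]
60 [-0.0019  0.0005 -0.0242]
45 [-0.0027  0.0005 -0.0393]
30 [-0.0036  0.0006 -0.0544]
20 [-0.0042  0.0006 -0.0644]
10 [-0.0048  0.0006 -0.0745]
0 [-0.0053  0.0006 -0.0845]
```

>>> servo_tool(
  motion=[
    {"tx":-0.001,"ty":0.0,"tz":-0.009,"ax":0,"ay":0,"az":0,"gripper":0.015},
    {"tx":-0.0015,"ty":0.0,"tz":-0.018,"ax":0,"ay":0,"az":0,"gripper":0.015},
    {"tx":-0.002,"ty":0.0,"tz":-0.027,"ax":0,"ay":0,"az":0,"gripper":0.015},
    {"tx":-0.0025,"ty":0.0,"tz":-0.036,"ax":0,"ay":0,"az":0,"gripper":0.015},
    {"tx":-0.003,"ty":0.0,"tz":-0.044,"ax":0,"ay":0,"az":0,"gripper":0.015},
    {"tx":-0.0033,"ty":0.0,"tz":-0.05,"ax":0,"ay":0,"az":0,"gripper":0.015},
    {"tx":-0.0036,"ty":0.0,"tz":-0.054,"ax":0,"ay":0,"az":0,"gripper":0.015},
    {"tx":-0.0036,"ty":0.0,"tz":-0.054,"ax":0,"ay":0,"az":0,"gripper":0.015},
  ],
)

```text
t: 11.05
position: [482.9, 32.6, 17.9]
ee_rot: [-1.571, 0.0, 1.616]
wrist_force: [0.3, 0.5, -1.0]
width: 26.5
```

>>> servo_tool(
  motion=[
    {"tx":-0.0002,"ty":0.0003,"tz":-0.004,"ax":0,"ay":0,"az":0,"gripper":0.015},
    {"tx":-0.0004,"ty":0.0005,"tz":-0.008,"ax":0,"ay":0,"az":0,"gripper":0.015},
    {"tx":-0.0006,"ty":0.0005,"tz":-0.011,"ax":0,"ay":0,"az":0,"gripper":0.015},
    {"tx":-0.0008,"ty":0.0005,"tz":-0.014,"ax":0,"ay":0,"az":0,"gripper":0.015},
    {"tx":-0.001,"ty":0.0005,"tz":-0.017,"ax":0,"ay":0,"az":0,"gripper":0.015},
    {"tx":-0.001,"ty":0.0005,"tz":-0.018,"ax":0,"ay":0,"az":0,"gripper":0.015},
    {"tx":-0.001,"ty":0.0005,"tz":-0.018,"ax":0,"ay":0,"az":0,"gripper":0.015},
  ],
)

```text
t: 11.75
position: [500.8, 32.4, 17.5]
ee_rot: [-1.571, 0.0, 1.616]
wrist_force: [-0.2, 1.4, -0.8]
width: 26.5
```

>>> servo_tool(
  motion=[
    {"tx":-0.0001,"ty":0,"tz":-0.002,"ax":0,"ay":0,"az":0,"gripper":0.015},
    {"tx":-0.0002,"ty":0,"tz":-0.004,"ax":0,"ay":0,"az":0,"gripper":0.015},
    {"tx":-0.0003,"ty":0,"tz":-0.006,"ax":0,"ay":0,"az":0,"gripper":0.015},
    {"tx":-0.0004,"ty":0,"tz":-0.007,"ax":0,"ay":0,"az":0,"gripper":0.015},
    {"tx":-0.0004,"ty":0,"tz":-0.007,"ax":0,"ay":0,"az":0,"gripper":0.015},
  ],
)

```text
t: 12.25
position: [507.6, 32.3, 17.5]
ee_rot: [-1.571, 0.0, 1.616]
wrist_force: [-0.6, 0.7, -0.5]
width: 26.5
```

Run:
```python
from fit import *
s=env.read_state();p=s['position'];print(np.round(p,2),np.round(s['ee_rot'],3),s['width'],np.round(s['wrist_force'],2))
im=[]
for n,(u0,v0) in(('top',(280,180)),('side',(265,165))):
    c=env.capture(n);im.append(cv2.resize(c['color'][v0:v0+100,u0:u0+100],None,fx=4,fy=4,interpolation=cv2.INTER_CUBIC))
cv2.imwrite('pics/s7.png',np.hstack(im)[:,:,::-1])
```

```text
[507.64  32.34  17.49] [-1.571  0.     1.616] 26.456690774440048 [-0.55  0.67 -0.52]
```

View pics/s7.png

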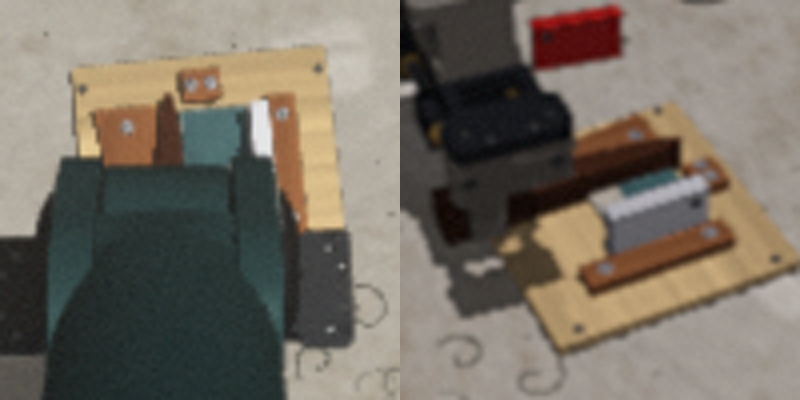

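The wedge is in the gap, and the tile's right edge (245,130) is almost at the strip. I'll carry on gently.

>>> servo_tool(
  motion=[
    {"tx":-0.0001,"ty":0,"tz":-0.001,"ax":0,"ay":0,"az":0,"gripper":0.015},
    {"tx":-0.0001,"ty":0,"tz":-0.002,"ax":0,"ay":0,"az":0,"gripper":0.015},
    {"tx":-0.0002,"ty":0,"tz":-0.003,"ax":0,"ay":0,"az":0,"gripper":0.015},
    {"tx":-0.0002,"ty":0,"tz":-0.004,"ax":0,"ay":0,"az":0,"gripper":0.015},
    {"tx":-0.0002,"ty":0,"tz":-0.004,"ax":0,"ay":0,"az":0,"gripper":0.015},
  ],
)

```text
t: 12.85
position: [511.6, 32.4, 17.5]
ee_rot: [-1.571, 0.0, 1.616]
wrist_force: [-1.0, 1.2, -1.2]
width: 26.7
```

>>> servo_tool(
  motion=[
    {"tx":-0.0001,"ty":0,"tz":-0.001,"ax":0,"ay":0,"az":0,"gripper":0.015},
    {"tx":-0.0001,"ty":0,"tz":-0.002,"ax":0,"ay":0,"az":0,"gripper":0.015},
    {"tx":-0.0002,"ty":0,"tz":-0.003,"ax":0,"ay":0,"az":0,"gripper":0.015},
    {"tx":-0.0002,"ty":0,"tz":-0.003,"ax":0,"ay":0,"az":0,"gripper":0.015},
  ],
)

```text
t: 13.25
position: [513.1, 32.5, 17.1]
ee_rot: [-1.568, -0.0, 1.616]
wrist_force: [-5.0, 3.0, 1.1]
width: 26.5
```

>>> servo_tool(
  motion=[
    {"tx":0.0004,"ty":0,"tz":-0.0005,"ax":0,"ay":0,"az":0,"gripper":0.015},
    {"tx":0.0006,"ty":0,"tz":-0.001,"ax":0,"ay":0,"az":0,"gripper":0.015},
    {"tx":0.0008,"ty":0,"tz":-0.0015,"ax":0,"ay":0,"az":0,"gripper":0.015},
    {"tx":0.0008,"ty":0,"tz":-0.0015,"ax":0,"ay":0,"az":0,"gripper":0.015},
  ],
)

```text
t: 13.65
position: [513.6, 32.8, 17.1]
ee_rot: [-1.566, 0.0, 1.616]
wrist_force: [-7.2, 0.8, 3.5]
width: 26.8
```

>>> servo_tool(
  motion=[
    {"tx":0.0002,"ty":0,"tz":-0.001,"ax":0,"ay":0,"az":0,"gripper":0.015},
    {"tx":0.0003,"ty":0,"tz":-0.002,"ax":0,"ay":0,"az":0,"gripper":0.015},
    {"tx":0.0004,"ty":0,"tz":-0.003,"ax":0,"ay":0,"az":0,"gripper":0.015},
    {"tx":0.0004,"ty":0,"tz":-0.003,"ax":0,"ay":0,"az":0,"gripper":0.015},
    {"tx":0.0004,"ty":0,"tz":-0.003,"ax":0,"ay":0,"az":0,"gripper":0.015},
  ],
)

```text
t: 14.15
position: [513.6, 32.8, 17.0]
ee_rot: [-1.56, 0.001, 1.615]
wrist_force: [-13.2, 0.1, 12.5]
width: 26.6
```

>>> servo_tool(
  motion=[
    {"tx":0,"ty":-0.001,"tz":-0.0005,"ax":0,"ay":0,"az":0,"gripper":0.015},
    {"tx":0,"ty":-0.0015,"tz":-0.0008,"ax":0,"ay":0,"az":0,"gripper":0.015},
    {"tx":0,"ty":-0.0015,"tz":-0.0008,"ax":0,"ay":0,"az":0,"gripper":0.015},
    {"tx":0,"ty":-0.0015,"tz":-0.0008,"ax":0,"ay":0,"az":0,"gripper":0.015},
  ],
)

```text
t: 14.55
position: [513.8, 32.8, 17.4]
ee_rot: [-1.559, 0.001, 1.616]
wrist_force: [-11.4, -0.2, 1.6]
width: 26.7
```

Run:
```python
from fit import *
im=[]
for n,(u0,v0) in(('top',(280,180)),('side',(265,165))):
    c=env.capture(n);im.append(cv2.resize(c['color'][v0:v0+100,u0:u0+100],None,fx=4,fy=4,interpolation=cv2.INTER_CUBIC))
    s=env.read_state();p=s['position'];print(s['t'],np.round(p,2),np.round(s['ee_rot'],3),s['width'],np.round(s['wrist_force'],2),np.round(s['torque'],2))
cv2.imwrite('pics/s8.png',np.hstack(im)[:,:,::-1])
```

```text
14.6 [513.74  32.75  17.35] [-1.559e+00  1.000e-03  1.616e+00] 26.51200933132612 [-11.19   1.18   1.1 ] [0.1  2.67 0.09]
14.65 [513.72  32.74  17.34] [-1.559e+00  1.000e-03  1.616e+00] 26.599748111152433 [-11.25   0.11   1.68] [0.12 2.68 0.09]
```

View pics/s8.png

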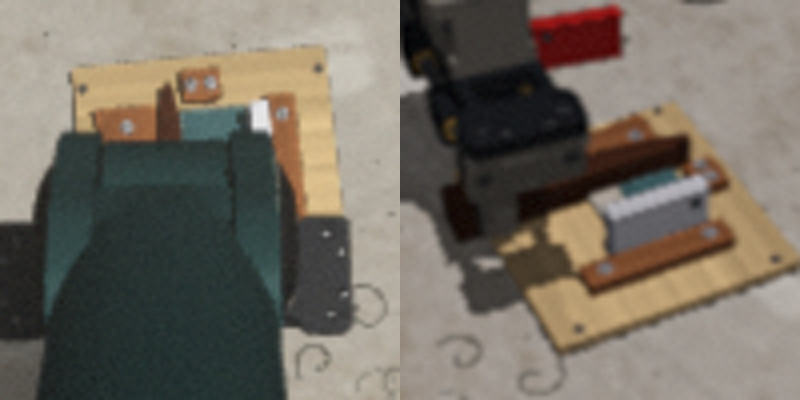

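>>> servo_tool(
  motion=[
    {"tx":0,"ty":0,"tz":-0.0005,"ax":0,"ay":0,"az":0,"gripper":0.015},
    {"tx":0,"ty":0,"tz":-0.0005,"ax":0,"ay":0,"az":0,"gripper":0.015},
    {"tx":0,"ty":0,"tz":-0.0005,"ax":0,"ay":0,"az":0,"gripper":0.015},
    {"tx":0,"ty":0,"tz":-0.0005,"ax":0,"ay":0,"az":0,"gripper":0.015},
    {"tx":0,"ty":0,"tz":-0.0005,"ax":0,"ay":0,"az":0,"gripper":0.015},
  ],
)

```text
t: 15.15
position: [513.8, 32.8, 17.3]
ee_rot: [-1.558, 0.001, 1.616]
wrist_force: [-12.4, -0.1, 1.6]
width: 26.4
```

Run:
```python
from h import *
s=env.read_state();print(s['t'],np.round(s['position'],2),np.round(s['joint_velocities'],4),np.round(s['wrist_force'],2),s['width'])
print(env.finish_job())
```

```text
15.15 [513.77  32.77  17.3 ] [ 0.0002  0.0004  0.0004  0.0001 -0.0012  0.0013  0.0023] [-12.44  -0.11   1.65] 26.448413734829554
the job is handed in; nothing more can be done
None
```

I stood the aluminium strip upright in the gap between tile and fence and let go. Then I slid the wedge in flat, thin end first, between tile and cleat and pushed it tight. I handed the job in at t = 15.2 s with the wedge still gripped.

**Last checks**
- **Push:** about 12.4 N along the wedge, with about 0.1 N sideways and 1.7 N upward.
- **Position:** the wedge had stopped moving, about 0.5 mm from where it should be when tight. The arm was at rest.
- **Grip and tilt:** the opening was 26.4 mm on the wedge, and the tool was tilted about 0.013 rad.
- **Pictures:** the last views showed the strip upright along the fence, with the tile against it. I never moved the arm near the cup, stamp or clay.

**Not confirmed**
- **Contact forces:** the forces at each joint (cleat, wedge, tile, strip, fence) can't be measured directly. I took the clamping as tight from the push force and where the wedge stopped.
- **Camera agreement:** the two cameras disagreed by about 2–3 mm. I relied on the top one because it matched the arm's own readings.
- **Upward force:** it briefly read about 12 N near the end of the push. I raised the tool slightly and it fell to under 2 N.

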